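# Test the overhauled freewheel both ways and bring its mark to the pointer

### The arm

A 6-joint arm with a two-finger parallel gripper is mounted at the origin on the work surface. World frame = base frame: x ahead of the robot, y to its left, z up, the work surface at z = 0. Lengths are in m, angles in rad, forces in N, time in s.
With the tool pointing down it reaches from about 0.35 to 0.975 m from the base axis. Payload 4.9 kg.
Tool frame: the origin (TCP) lies at the centre of the arm's flange, where the gripper is bolted on; the fingertips stand 173 mm ahead of it and the grasp point (between the pads) lies 155 mm ahead of it (ctrl.finger_overhang is the distance from the TCP to the fingertips, in m); z points along the fingers, y is the direction in which the jaws open and shut (so a half turn about z gives the same grasp; the last joint's range is limited). The gripper opens to 85 mm and grips with 20 to 120 N. Pads are 22 mm wide; open, the fingers measure 114 mm over their backs; the gripper's body (76 mm by 85 mm) begins 54 mm behind the grasp point. The pads swing forward as they close: fully open they stand 13 mm farther back than shut.
Start: joints at [-1.268, 0.053, 1.613, -0, 1.476, -0.119], TCP at [0.256, -0.57, 0.405] pointing down, gripper open.
Joint ranges: [-3.01, 3.01], [-1.01, 2.22], [0.06, 2.58], [-1.02, 4.17], [0.09, 2.62], [-3.14, 3.14]. Speed limits (rad/s): [2.57, 2.57, 3.14, 3.14, 3.14, 3.14].

### API

Orientations are given as a rotation vector (axis times angle).
In Python, from station import ctrl, eyes, spotter gives the robot as it stands.
- The arm moves only by the shell command python3 -m crank 'ROWS' [FORCE]. ROWS is JSON, a list of rows, each a list of 7 numbers: the turn, a rotation vector about the tool's x, y, z in rad, then the shift along the tool's x, y, z in mm, then the closure, from -1 (fully open) to 1 (shut). A call has 1 to 8 rows; each row shifts and turns the pose as measured when the row begins, along the tool's axes as they then stand; what a row does not reach is not made up. A row lasts 1/12 s, in which the tool goes at most 41.7 mm and 7.16 degrees, less where a joint would pass 70% of its speed; a pose out of reach is approached as far as the arm can. A call is refused whole if a number of a shift passes 41.7 or a number of a turn 0.125, either way. A call with a gripper value outside its range is refused whole. The fingers move at their own pace and stop on an object; FORCE is the grip in N (left out, the last holds). Time passes only in rows, so rows that do not move let the fingers close. It gives the time, the measured TCP pose, the force and the opening at its end, in the units of the state.
- ctrl.get_obs(): the state, without advancing time (a new reading comes with each control period).
- eyes.get_image(name): name is "side" or "top"; returns a dict with "image" (480x640x3 uint8, red, green, blue), "vertical_fov" (degrees; the focal length in pixels is half the picture's height over the tangent of half this angle, whatever the lens; pixels are square), "cx", "cy" (the principal point, pixels), "rvec" (rotation vector, rad) and "tvec" (3), from world to camera coordinates, as OpenCV has them. Camera axes: x right, y down, z forward; pixel columns grow to the right and rows downward; lengths in m; the calibration is good to about 2 mm. A picture is of the moment at which its call begins. There is no depth.
- ctrl.finish_job(): hands the job in, once; it reports no verdict.
Trained networks look in a picture, given as the dict that the camera call returned (one of the last four; its "shot" number tells which), for a name from the list of things; names that differ only in an ending like _2 or _b are one class to them, and where a whole thing is asked for, a point or a joint stands for the part that bears it (a point fixed in the world has none). Each returns a list of dicts, best first, with "confidence" (0 to 1); they miss things now and then, are a little off and sometimes report something else, mostly with a low value. They report only what shows in the picture. A call takes as long as a camera call.
- spotter.look_for(query, picture): "centre" ([x, y, z] in m, in world coordinates, good to about 4 mm: the middle of the surface that is visible of it).
- spotter.outline_of(query, picture): "region" (480x640 bool, what is visible of it).
- spotter.mark_of(query, picture): "centre" ([x, y, z] in m, in world coordinates, good to about 4 mm: a listed point, or the origin of a listed thing).
The state is a dict: "t": time; "q": joint angles; "dq": joint speeds; "effort": joint torques, N m; "tool_pos": TCP position; "tool_rot": TCP orientation; "contact_force": force on the tool from outside, world axes, zero at the start; "wrist_torque": the same for the moment, N m; "opening": finger opening in m.
Only numpy, scipy, OpenCV 4.12 (cv2) and the standard library are available. Lean on these libraries where they do the work, as an engineer would, in place of code of your own. Each camera call takes 0.05 s, during which the arm holds its last target.

### The job

Test the overhauled freewheel, the one with the brass drum and the red handle: swing its lever anticlockwise (seen from above) all the way round to its far stop, which should spin loose and leave the drum standing, then swing it back clockwise, so that it grips and carries the drum round, until the blue mark on the drum lines up with the green pointer. Do not run past the pointer, let go of the handle, and leave the other unit with the dark drum and black handle alone.

Things in the scene. Friction and masses are not known exactly. Their poses are not given: they have to be found in the camera images.
- freewheel: Freewheel test unit, bolted to the bench: grey base plate 150 x 150 x 12 mm, on it a brass drum 116 mm in diameter whose flat top lies 57 mm above the bench, and over the drum a steel lever with a red handle. All turns on one vertical axis through the centre of the plate. Origin: on that axis, at the bench surface; z up. Its +x is the middle of the lever's sweep; the green pointer stands beside the drum on its -x side.
- freewheel_knob (a point): Centre of the upright round red handle (22 mm in diameter, 60 mm tall, from 70 to 130 mm above the bench) at the end of the lever, 110 mm from the axis. This point is half-way up, 100 mm above the bench. The handle spins freely on its pin, so a gripper holding it need not turn with the lever. The lever bar beneath it is 22 mm wide, with its top 70 mm above the bench.
- freewheel_lever (a joint): Angle of the lever about the axis, rad, anticlockwise from above positive, 0 when it points along the unit's +x; steel posts stop it at -0.75 and +0.75. It starts near the clockwise stop. Turned anticlockwise it freewheels with slight clicking (1 to 2 N at the handle); turned clockwise a pawl takes hold after up to 0.21 rad of idle play and carries the drum with it, about 4 N at the handle. It stays where it is left.
- freewheel_drum (a joint): Angle of the drum about the axis, rad, anticlockwise positive, 0 when its blue mark faces the green pointer. It starts at 0.55 to 0.85 and can only be carried clockwise, towards and past 0, by the lever; it is stiff and stays where it is left.
- freewheel_mark (a point): Outer end of the blue stripe (8 mm wide) that runs radially over the drum's top, 55 mm from the axis, 57 mm above the bench; at drum angle 0 it points along the unit's -x, straight at the pointer.
- spare_knob (a point): Centre of the black upright handle (same size and height as the red one) of the spare unit: same shape, but with a dark steel drum. Not to be touched.

How it is judged:
On the way:
1. the lever has been swung anticlockwise close to its far stop (above 0.5 rad) and the drum has stayed where it was (mark moved less than 8 mm) (value of joint freewheel_lever above 0.5 rad and distance of freewheel_mark from where it was at the start of the episode below 0.008 m), for 0.1 s.
At the end, for the whole second after the job is handed in: After the loose swing, the brass drum has been carried clockwise by the lever and rests with its blue mark at the green pointer, within 0.19 rad (11 degrees) either way, and the spare unit's black handle is within 15 mm of where it was (value of joint freewheel_drum between -0.19 and 0.19 rad and velocity of joint freewheel_drum between -0.05 and 0.05 rad/s and distance of spare_knob from where it was at the start of the episode below 0.015 m); the robot touches nothing.
It fails at once if the spare unit's handle is moved by more than 15 mm (distance of spare_knob from where it was at the start of the episode above 0.015 m).
It also fails if it takes over 40 s, if anything falls off the work surface, if the arm or the gripper's body presses on something with over 40 N, if the wrist force passes 120 N, or if a joint passes its speed limit or range.

## Working session

There is one attempt and no reset: what is moved stays moved. The work goes in short steps, Python scripts to look and compute and a shell command to move; the robot and the scene stay as the last step left them, time stands still between calls to the robot, and variables do not carry over. Pictures are saved under pics/ and viewed, and the job is handed in when it is done.

```bash
mkdir -p pics; ls
python3 - <<'E'
from station import ctrl, eyes, spotter
import cv2,numpy as np
o=ctrl.get_obs();print({k:np.round(v,3).tolist() for k,v in o.items()}, ctrl.finger_overhang)
for n in("top","side"):
    p=eyes.get_image(n);cv2.imwrite(f"pics/{n}0.png",p["image"][:,:,::-1])
    for q in("freewheel","freewheel_knob","freewheel_mark","spare_knob"):
        print(n,q,[(np.round(d["centre"],4).tolist(),round(d["confidence"],2)) for d in spotter.mark_of(q,p)[:2]])
E
```

```text
pics
{'t': 0.0, 'q': [-1.268, 0.053, 1.614, 0.0, 1.476, -0.119], 'dq': [-0.001, 0.001, -0.0, -0.001, -0.002, -0.001], 'effort': [0.001, -39.368, -37.017, -0.0, 0.007, -0.0], 'tool_pos': [0.256, -0.57, 0.403], 'tool_rot': [-3.07, -0.657, 0.0], 'contact_force': [0.057, 0.421, -0.047], 'wrist_torque': [-0.03, -0.014, 0.038], 'opening': 0.085} 0.1734
top freewheel [([0.5346, -0.1593, 0.0003], 0.76)]
top freewheel_knob [([0.6264, -0.226, 0.1016], 0.67)]
top freewheel_mark [([0.5007, -0.2039, 0.0564], 0.89)]
top spare_knob [([0.5834, 0.1542, 0.1029], 0.64)]
side freewheel [([0.5361, -0.1583, 0.0019], 0.92)]
side freewheel_knob [([0.6262, -0.2279, 0.1011], 0.71)]
side freewheel_mark [([0.5009, -0.2015, 0.0597], 0.87)]
side spare_knob [([0.5761, 0.1543, 0.1002], 0.86)]
```

View pics/top0.png

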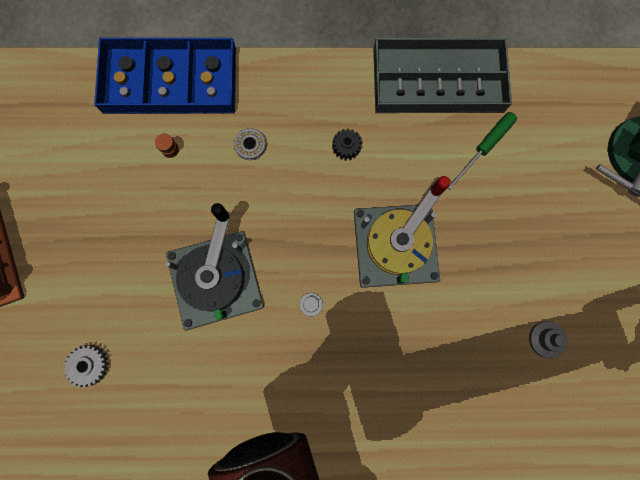

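View pics/side0.png

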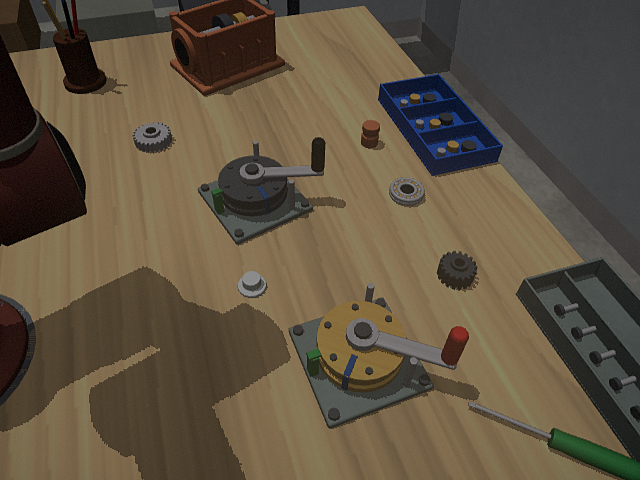

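The top view shows the brass unit with its axis at (402,239), red handle at (441,185), blue mark at (424,260) and green pointer at (404,280). The spare unit is well off to the left at (207,277). The network positions agree with this: knob radius is 0.113 m against 0.110 m, and heights are right. First I'll square the tool to the world axes.

```bash
cat > h.py <<'E'
from station import ctrl, eyes, spotter
import numpy as np,sys
from scipy.spatial.transform import Rotation as R
C=np.array([.5353,-.159])
def go(t):
    o=ctrl.get_obs();Rm=R.from_rotvec(o["tool_rot"])
    d=Rm.inv().apply(np.array(t)-o["tool_pos"])*1000
    des=R.from_matrix(np.diag([1.,-1,-1]))
    print("t",round(o["t"],2),"pos",np.round(o["tool_pos"],4),"delta tool mm",np.round(d,1),"turn",np.round((Rm.inv()*des).as_rotvec(),3),"F",np.round(o["contact_force"],1),"op",round(o["opening"],4))
E
python3 -m crank '[[0,0,0.105,0,0,0,-1],[0,0,0.105,0,0,0,-1],[0,0,0.105,0,0,0,-1],[0,0,0.105,0,0,0,-1]]' 25
python3 -c "
from h import *
go([.626,-.227,.36])"
```

```text
t: 0.83
tool_pos: [0.2559, -0.5702, 0.4048]
tool_rot: [3.141, -0.025, 0.0]
contact_force: [0.0, 0.3, -0.5]
opening: 0.0856
t 0.83 pos [ 0.2559 -0.5702  0.4048] delta tool mm [ 364.7 -349.    44.8] turn [ 0.    -0.    -0.016] F [ 0.   0.3 -0.5] op 0.0856
```

```bash
python3 -m crank '[[0,0,0,28,-27,3,-1],[0,0,0,28,-27,3,-1],[0,0,0,28,-27,3,-1],[0,0,0,28,-27,3,-1],[0,0,0,28,-27,3,-1],[0,0,0,28,-27,3,-1],[0,0,0,28,-27,3,-1]]' 25
python3 -c "
from h import *
go([.626,-.227,.36])"
```

```text
t: 1.42
tool_pos: [0.4581, -0.3845, 0.3843]
tool_rot: [3.135, -0.055, 0.001]
contact_force: [0.0, -1.1, 0.5]
opening: 0.0853
t 1.42 pos [ 0.4581 -0.3845  0.3843] delta tool mm [ 162.2 -163.5   23.4] turn [ 0.007 -0.001 -0.035] F [ 0.  -1.1  0.5] op 0.0853
```

```bash
python3 -m crank '[[0,0,0,28,-27,3,-1],[0,0,0,28,-27,3,-1],[0,0,0,28,-27,3,-1],[0,0,0,28,-27,3,-1],[0,0,0,28,-27,3,-1]]' 25
python3 -c "
from h import *
go([.626,-.227,.36])"
```

```text
t: 1.83
tool_pos: [0.6089, -0.2465, 0.3692]
tool_rot: [3.132, -0.055, 0.005]
contact_force: [0.4, -1.0, 0.5]
opening: 0.0849
t 1.83 pos [ 0.6089 -0.2465  0.3692] delta tool mm [ 16.4 -20.1   9.1] turn [ 0.009 -0.003 -0.035] F [ 0.4 -1.   0.5] op 0.0849
```

```bash
python3 -m crank '[[0.008,-0.003,-0.03,16,-20,9,-1],[0,0,0,0,0,0,-1]]' 25
python3 - <<'E'
from h import *
import cv2
go([.626,-.227,.262])
for n in("top","side"):
    p=eyes.get_image(n);cv2.imwrite(f"pics/{n}1.png",p["image"][:,:,::-1])
    for q in("freewheel_knob",):
        print(n,q,[(np.round(d["centre"],4).tolist(),round(d["confidence"],2)) for d in spotter.mark_of(q,p)[:2]])
E
```

```text
t: 2.0
tool_pos: [0.6301, -0.2207, 0.3593]
tool_rot: [-3.14, -0.005, -0.003]
contact_force: [-1.1, 0.4, -1.4]
opening: 0.0854
t 2.0 pos [ 0.6301 -0.2207  0.3593] delta tool mm [-4.3  6.5 97.3] turn [-0.002 -0.002  0.003] F [-1.1  0.4 -1.4] op 0.0854
top freewheel_knob []
side freewheel_knob [([0.624, -0.2277, 0.102], 0.65), ([0.5792, 0.1522, 0.1009], 0.29)]
```

View pics/side1.png

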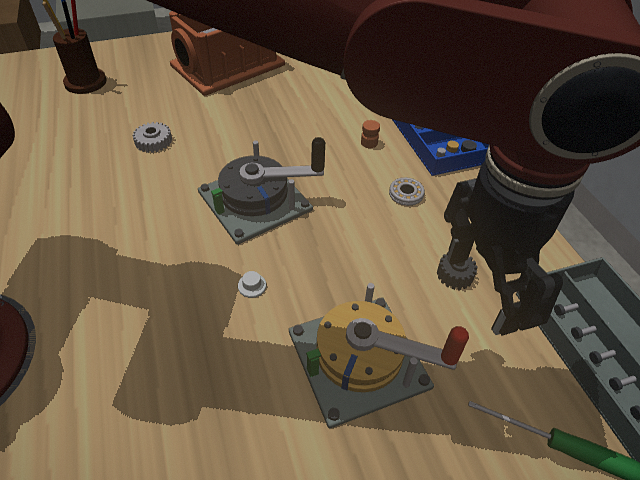

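The side view shows the gripper clear above the red handle at (456,345), with nothing next to the handle. I'll centre and go down.

```bash
python3 -m crank '[[0,0,0,-4,6,0,-1],[0,0,0,0,0,25,-1],[0,0,0,0,0,25,-1]]' 25
python3 -c "
from h import *
go([.6255,-.227,.262])"
```

```text
t: 2.45
tool_pos: [0.6232, -0.2371, 0.3206]
tool_rot: [3.131, -0.014, 0.027]
contact_force: [-0.8, 0.6, -0.9]
opening: 0.0852
t 2.45 pos [ 0.6232 -0.2371  0.3206] delta tool mm [  1.2 -10.8  58.5] turn [ 0.011 -0.017 -0.009] F [-0.8  0.6 -0.9] op 0.0852
```

```bash
python3 -m crank '[[0.01,-0.016,-0.009,1,-10,10,-1],[0,0,0,0,0,0,-1]]' 25
python3 -c "
from h import *
go([.6255,-.227,.262])"
```

```text
t: 2.62
tool_pos: [0.6212, -0.2296, 0.306]
tool_rot: [-3.139, 0.008, 0.01]
contact_force: [0.1, -0.8, 0.0]
opening: 0.0853
t 2.62 pos [ 0.6212 -0.2296  0.306 ] delta tool mm [ 4.5 -2.5 44. ] turn [-0.003  0.006 -0.005] F [ 0.1 -0.8  0. ] op 0.0853
```

```bash
python3 -m crank '[[0,0.005,-0.005,4,-2,20,-1],[0,0,0,0,0,20,-1],[0,0,0,0,0,0,-1]]' 25
python3 -c "
from h import *
go([.6255,-.227,.262])"
```

```text
t: 2.87
tool_pos: [0.6245, -0.23, 0.269]
tool_rot: [-3.141, 0.004, -0.003]
contact_force: [-1.2, 1.2, -0.5]
opening: 0.0856
t 2.87 pos [ 0.6245 -0.23    0.269 ] delta tool mm [ 0.9 -3.   7. ] turn [-0.    -0.002 -0.003] F [-1.2  1.2 -0.5] op 0.0856
```

```bash
python3 -m crank '[[0,0,0,1,-3,6,0],[0,0,0,0,0,0,0.3],[0,0,0,0,0,0,0.6],[0,0,0,0,0,0,1],[0,0,0,0,0,0,1],[0,0,0,0,0,0,1]]' 20
python3 - <<'E'
from h import *
import cv2
go([.6255,-.227,.262])
p=eyes.get_image("side");cv2.imwrite("pics/side2.png",p["image"][:,:,::-1])
E
```

```text
t: 3.37
tool_pos: [0.6265, -0.2283, 0.2698]
tool_rot: [3.139, -0.006, 0.013]
contact_force: [0.8, 0.2, -4.5]
opening: 0.0214
t 3.37 pos [ 0.6265 -0.2283  0.2698] delta tool mm [-1.1 -1.3  7.8] turn [ 0.003 -0.008 -0.004] F [ 0.8  0.2 -4.5] op 0.0214
```

View pics/side2.png

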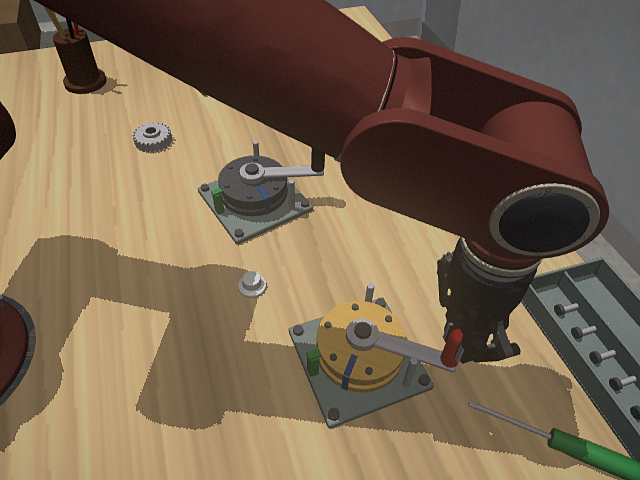

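```bash
python3 -m crank '[[0,0,0,0,0,0,1]]' 20
python3 - <<'E'
from h import *
import cv2
p=eyes.get_image("side")
Rm=R.from_rotvec(p["rvec"]);print(-Rm.inv().apply(p["tvec"]))
f=240/np.tan(np.radians(p["vertical_fov"]/2))
go([.6255,-.227,.262])
o=ctrl.get_obs();g=o["tool_pos"]+R.from_rotvec(o["tool_rot"]).apply([0,0,.155])
for X in(g,o["tool_pos"],[.6265,-.228,.13],[.6265,-.228,.1]):
    c=Rm.apply(X)+p["tvec"];print(np.round(X,3),c[:2]/c[2]*f+[p["cx"],p["cy"]])
im=p["image"][250:400,390:590,::-1];cv2.imwrite("pics/z3.png",cv2.resize(im,None,fx=4,fy=4))
p=eyes.get_image("top");cv2.imwrite("pics/z3t.png",cv2.resize(p["image"][120:320,320:520,::-1],None,fx=3,fy=3))
E
```

```text
t: 3.5
tool_pos: [0.6265, -0.2283, 0.2697]
tool_rot: [3.139, -0.006, 0.014]
contact_force: [0.3, -1.0, -1.9]
opening: 0.021
[ 0.35956656 -0.47086853  0.64611311]
t 3.55 pos [ 0.6265 -0.2283  0.2697] delta tool mm [-1.1 -1.3  7.7] turn [ 0.003 -0.009 -0.004] F [-0.3 -0.2 -0.9] op 0.0209
[ 0.628 -0.229  0.115] [460.65778298 339.54185954]
[ 0.627 -0.228  0.27 ] [496.49179971 254.60348334]
[ 0.626 -0.228  0.13 ] [462.31594176 332.38711598]
[ 0.626 -0.228  0.1  ] [456.49967256 345.73033985]
```

View pics/z3.png

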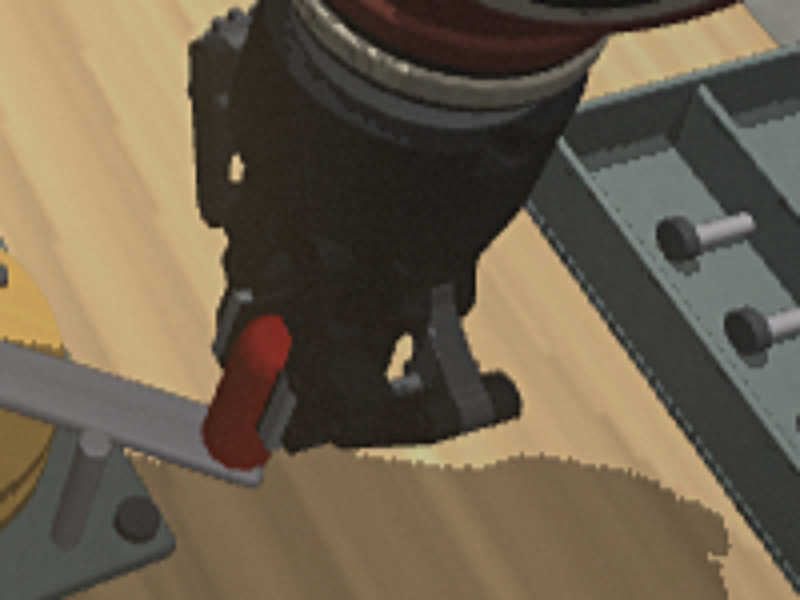

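View pics/z3t.png

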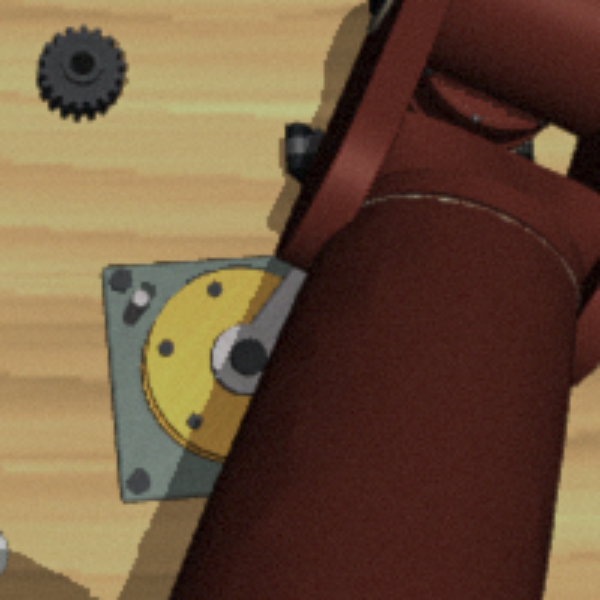

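Gripped: the pads are on the red handle and the opening is 21 mm against 22 mm. Now I'll work out the anticlockwise arc.

```bash
cat >> h.py <<'E'
Cp=np.array([.5386,-.1622])
def arc(th1,dth):
    o=ctrl.get_obs();p=o["tool_pos"][:2];v=p-Cp;th=np.arctan2(v[1],v[0])
    print("t",round(o["t"],2),"th",round(th,3),"r",round(np.hypot(*v),4),"F",np.round(o["contact_force"],1),"op",round(o["opening"],4),"z",round(o["tool_pos"][2],4))
    Rm=R.from_rotvec(o["tool_rot"]);print("turn",np.round((Rm.inv()*R.from_matrix(np.diag([1.,-1,-1]))).as_rotvec(),3))
    n=max(1,int(np.ceil(abs(th1-th)/dth)));ts=np.linspace(th,th1,n+1)[1:]
    for t in ts[:8]:
        q=Cp+.11*np.array([np.cos(t),np.sin(t)]);d=Rm.inv().apply([*(q-p),0])*1000;print(round(t,3),np.round(d,1));p=q
E
python3 -c "
from h import *
arc(.75,.1)"
```

```text
t 3.6 th -0.645 r 0.11 F [-0.7  0.1 -1.4] op 0.021 z 0.2697
turn [ 0.003 -0.009 -0.004]
-0.545 [ 6.1 -9.1  0. ]
-0.445 [ 5.2 -9.7  0. ]
-0.346 [  4.2 -10.1   0. ]
-0.246 [  3.2 -10.5  -0. ]
-0.147 [  2.1 -10.8  -0. ]
-0.047 [  1.  -10.9  -0. ]
0.053 [ -0.1 -11.   -0. ]
0.152 [ -1.2 -10.9  -0. ]
```

```bash
python3 -m crank '[[0,-0.008,0,6,-9,0,1],[0,0,0,5,-10,0,1],[0,0,0,4,-10,0,1],[0,0,0,3,-10,0,1]]' 20
python3 -c "
from h import *
arc(.75,.1)"
```

```text
t: 3.93
tool_pos: [0.6461, -0.1902, 0.2697]
tool_rot: [3.133, -0.012, 0.006]
contact_force: [-1.0, -3.2, -2.2]
opening: 0.0211
t 3.93 th -0.255 r 0.1111 F [-1.  -3.2 -2.2] op 0.0211 z 0.2697
turn [ 0.009 -0.004 -0.008]
-0.163 [  0.9 -10.1  -0.1]
-0.072 [  1.1 -10.   -0.1]
0.019 [  0.2 -10.   -0.1]
0.111 [ -0.7 -10.   -0.1]
0.202 [-1.6 -9.9 -0.1]
0.293 [-2.5 -9.7 -0.1]
0.385 [-3.4 -9.4 -0.1]
0.476 [-4.3 -9.1 -0.1]
```

Works well, with low forces. I'll continue.

```bash
python3 -m crank '[[0.008,-0.004,-0.008,1,-10,0,1],[0,0,0,1,-10,0,1],[0,0,0,0,-10,0,1],[0,0,0,-1,-10,0,1],[0,0,0,-2,-10,0,1]]' 20
python3 -c "
from h import *
arc(.75,.1)"
```

```text
t: 4.35
tool_pos: [0.6472, -0.1337, 0.2697]
tool_rot: [3.14, 0.006, 0.004]
contact_force: [-0.5, -2.4, -2.4]
opening: 0.021
t 4.35 th 0.257 r 0.1122 F [-0.5 -2.4 -2.4] op 0.021 z 0.2697
turn [ 0.002 -0.003  0.004]
0.355 [-5.4 -9.8 -0. ]
0.454 [ -4.2 -10.   -0. ]
0.553 [-5.2 -9.5 -0. ]
0.651 [-6.1 -9.  -0. ]
0.75 [-7.  -8.3 -0. ]
```

```bash
python3 -m crank '[[0,0,0,-5,-10,0,1],[0,0,0,-4,-10,0,1],[0,0,0,-5,-9,0,1],[0,0,0,-6,-9,0,1]]' 20
python3 - <<'E'
from h import *
import cv2
arc(.78,.1)
p=eyes.get_image("side");cv2.imwrite("pics/side4.png",p["image"][:,:,::-1])
for n in ("side","top"):
  p=eyes.get_image(n)
  for q in("freewheel_mark","freewheel_knob","spare_knob"): print(n,q,[(np.round(d["centre"],4).tolist(),round(d["confidence"],2)) for d in spotter.mark_of(q,p)[:2]])
cv2.imwrite("pics/top4.png",p["image"][:,:,::-1])
E
```

```text
t: 4.68
tool_pos: [0.6254, -0.0909, 0.2697]
tool_rot: [3.139, 0.008, 0.006]
contact_force: [-2.0, -4.5, -0.9]
opening: 0.0212
t 4.68 th 0.688 r 0.1124 F [-2.  -4.5 -0.9] op 0.0212 z 0.2697
turn [ 0.002 -0.004  0.005]
0.78 [-8.6 -6.1 -0. ]
side freewheel_mark [([0.5001, -0.2007, 0.0567], 0.92)]
side freewheel_knob [([0.6197, -0.0932, 0.1032], 0.61)]
side spare_knob [([0.5769, 0.1518, 0.1015], 0.63)]
top freewheel_mark [([0.5002, -0.2037, 0.0558], 0.86)]
top freewheel_knob []
top spare_knob [([0.5823, 0.157, 0.1028], 0.65)]
```

View pics/side4.png

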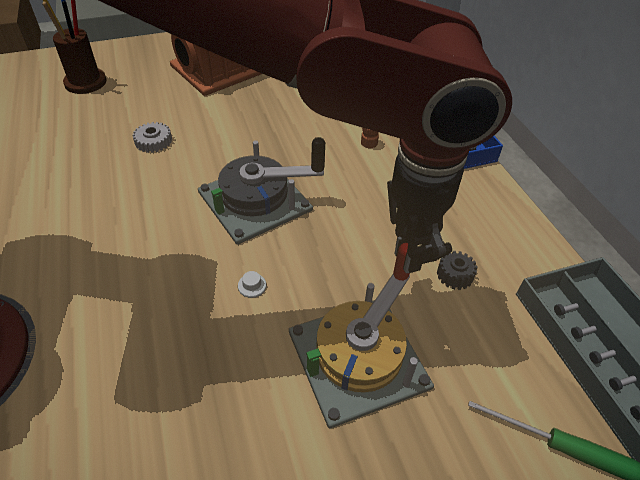

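View pics/top4.png

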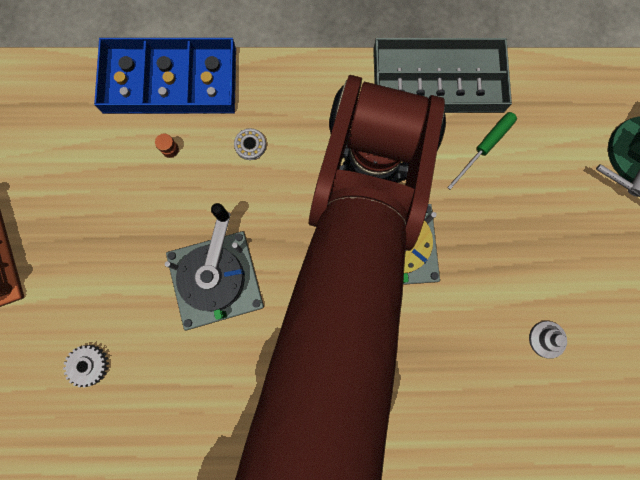

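The mark hasn't moved (still 0.500, -0.202). In the side view the lever is at (390,295), just short of its post at (370,290). I'll ease on to the stop.

```bash
python3 -m crank '[[0,0,0,-5,-5,0,1],[0,0,0,-3,-3,0,1],[0,0,0,0,0,0,1]]' 20
python3 - <<'E'
from h import *
arc(.8,.1)
E
```

```text
t: 5.38
tool_pos: [0.6187, -0.0845, 0.2697]
tool_rot: [3.14, 0.004, 0.013]
contact_force: [-2.3, -1.3, -0.5]
opening: 0.0213
t 5.38 th 0.771 r 0.1116 F [-2.3 -1.3 -0.5] op 0.0213 z 0.2697
turn [ 0.001 -0.008  0.003]
0.8 [-3.4 -1.2 -0. ]
```

```bash
python3 -m crank '[[0,0,0,-3,-3,0,1],[0,0,0,0,0,0,1]]' 20
python3 -m crank '[[0,0,0,-3,-2,0,1],[0,0,0,0,0,0,1]]' 20
python3 - <<'E'
from h import *
import cv2
arc(.8,.1)
p=eyes.get_image("side");cv2.imwrite("pics/z5.png",cv2.resize(p["image"][220:440,280:480,::-1],None,fx=2.7,fy=2.7))
for q in("freewheel_mark","freewheel_knob"): print(q,[(np.round(d["centre"],4).tolist(),round(d["confidence"],2)) for d in spotter.mark_of(q,p)[:2]])
E
```

```text
t: 5.55
tool_pos: [0.6153, -0.0812, 0.2697]
tool_rot: [3.14, 0.004, 0.014]
contact_force: [-1.9, -0.6, 0.3]
opening: 0.0209
t: 5.72
tool_pos: [0.6136, -0.0803, 0.2698]
tool_rot: [3.134, 0.005, 0.03]
contact_force: [-1.7, -0.6, -1.3]
opening: 0.0211
t 5.72 th 0.83 r 0.1111 F [-1.7 -0.6 -1.3] op 0.0211 z 0.2698
turn [ 0.007 -0.019  0.003]
0.8 [1.6 3.  0.1]
freewheel_mark [([0.5019, -0.1992, 0.0575], 0.81)]
freewheel_knob [([0.6118, -0.0821, 0.1024], 0.66)]
```

View pics/z5.png

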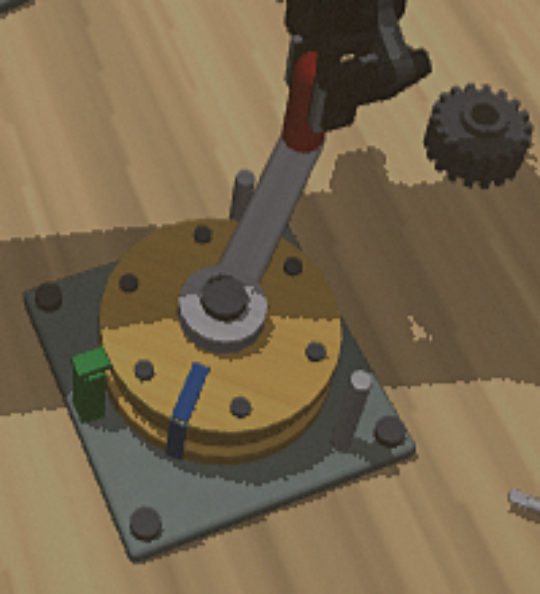

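The lever is against the far post in the zoom (post at (243,185)), and the blue mark hasn't moved (188,395). Now the clockwise swing, by at most 0.6 rad first, then a look.

```bash
python3 -c "
from h import *
arc(.2,.1)"
```

```text
t 5.87 th 0.829 r 0.1111 F [ 3.2 -3.8 -4.5] op 0.0211 z 0.2698
turn [ 0.007 -0.018  0.003]
0.74 [6.2 7.8 0.2]
0.65 [6.3 7.6 0.2]
0.56 [5.6 8.2 0.2]
0.47 [4.8 8.6 0.1]
0.38 [4.  9.  0.1]
0.29 [3.2 9.3 0.1]
0.2 [2.4 9.6 0.1]
```

```bash
python3 -m crank '[[0.005,-0.018,0,6,8,0,1],[0,0,0,6,8,0,1],[0,0,0,6,8,0,1],[0,0,0,5,9,0,1]]' 20
python3 -c "
from h import *
arc(.2,.1)"
```

```text
t: 6.2
tool_pos: [0.6379, -0.1101, 0.2696]
tool_rot: [-3.132, -0.009, 0.003]
contact_force: [-2.0, 3.4, 1.2]
opening: 0.0214
t 6.2 th 0.483 r 0.1121 F [-2.   3.4  1.2] op 0.0214 z 0.2696
turn [-0.01   0.002  0.006]
0.389 [ 2.5 10.4 -0.1]
0.294 [ 3.4  9.8 -0.1]
0.2 [ 2.5 10.1 -0.1]
```

```bash
python3 -m crank '[[-0.01,0,0.005,2,10,0,1],[0,0,0,3,10,0,1],[0,0,0,2,10,0,1],[0,0,0,0,0,0,1]]' 20
cat >> h.py <<'E'
def look(k):
    import cv2
    arc(0,.1)
    for i in range(2):
        p=eyes.get_image("side");m=spotter.mark_of("freewheel_mark",p)
        for d in m[:1]:
            c=np.array(d["centre"]);
            for cc in (C,Cp): v=cc-c[:2];print(np.round(c,4),round(d["confidence"],2),"mark angle(world, -x=0)",round(np.arctan2(v[1],v[0]),3),"r",round(np.hypot(*v),4))
    cv2.imwrite(f"pics/z{k}.png",cv2.resize(p["image"][220:440,280:480,::-1],None,fx=2.7,fy=2.7))
E
python3 -c "
from h import *
look(6)"
```

```text
t: 6.53
tool_pos: [0.6483, -0.1415, 0.2697]
tool_rot: [-3.133, 0.002, -0.007]
contact_force: [-1.1, 1.0, 0.5]
opening: 0.0208
t 6.53 th 0.187 r 0.1116 F [-1.1  1.   0.5] op 0.0208 z 0.2697
turn [-0.008 -0.004 -0.001]
0.093 [-0.1 10.5 -0.1]
0.0 [ 0.5 10.2 -0.1]
[ 0.4898 -0.1856  0.0589] 0.59 mark angle(world, -x=0) 0.529 r 0.0527
[ 0.4898 -0.1856  0.0589] 0.59 mark angle(world, -x=0) 0.447 r 0.0541
[ 0.4881 -0.1886  0.0606] 0.85 mark angle(world, -x=0) 0.56 r 0.0557
[ 0.4881 -0.1886  0.0606] 0.85 mark angle(world, -x=0) 0.482 r 0.057
```

View pics/z6.png

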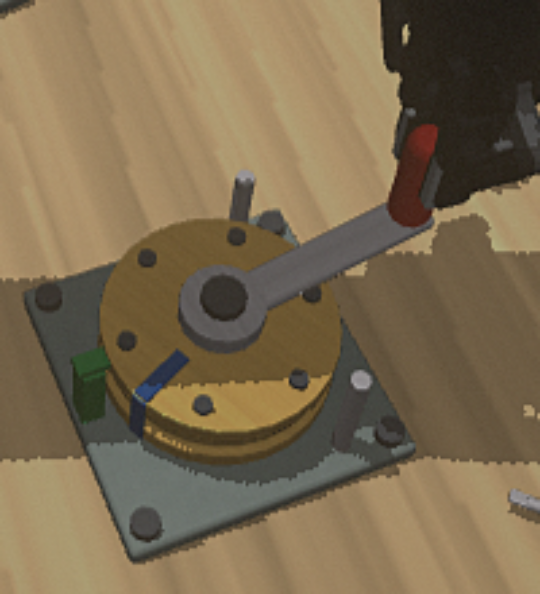

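The drum is being carried: the mark is now at zoom (150,385), moving toward the pointer at (90,365). I'll get the unit's centre and yaw from the plate corners.

```bash
cat >> h.py <<'E'
def ray(p,uv,z):
    f=240/np.tan(np.radians(p["vertical_fov"]/2));Rm=R.from_rotvec(p["rvec"])
    o=-Rm.inv().apply(p["tvec"]);d=Rm.inv().apply([(uv[0]-p["cx"])/f,(uv[1]-p["cy"])/f,1])
    return o+d*(z-o[2])/d[2]
def zz(p,u,v,z): return ray(p,(280+u/2.7,220+v/2.7),z)[:2]
E
python3 - <<'E'
from h import *
p=eyes.get_image("side")
l,b,r=[zz(p,u,v,.012) for u,v in((25,297),(133,555),(414,445))]
print(l,b,r,"len",np.hypot(*(l-b)),np.hypot(*(r-b)))
c=(l+r)/2;print("c",c)
a=l-b;print("yaw",np.arctan2(-a[0],a[1]));a=r-b;print("yaw",np.arctan2(a[1],a[0]))
m=[zz(p,u,v,.057) for u,v in((145,392),(183,356))];print(m)
v=c-m[0];print("outer",np.arctan2(v[1],v[0]),np.hypot(*v));v=m[1]-m[0];print("stripe dir",np.arctan2(v[1],v[0]))
P=zz(p,92,361,.062);v=c-P;print("pointer",P,np.arctan2(v[1],v[0]),np.hypot(*v))
t=p=eyes.get_image("top");q=[ray(p,(u,v),.012)[:2] for u,v in((355,209),(361,287),(440,281))];
l,b,r=q;print("top centre",(l+r)/2);a=l-b;print(np.arctan2(a[1],a[0]))
a=r-b;print(np.arctan2(a[0],-a[1]))
E
```

```text
[ 0.45686313 -0.0973223 ] [ 0.46641697 -0.24109474] [ 0.61297311 -0.23100094] len 0.14408952160146363 0.14690332580030663
c [ 0.53491812 -0.16416162]
yaw 0.06635358593552136
yaw 0.06876466896250587
[array([ 0.48863859, -0.18807072]), array([ 0.51172199, -0.17600413])]
outer 0.4768580354318158 0.05209069341499731
stripe dir 0.4816727340009607
pointer [ 0.46933794 -0.16849426] 0.06597045206475534 0.06572314290039862
top centre [ 0.5349572  -0.16275635]
0.05332881027223823
0.06599743666994302
```

Yaw is about 0.066 by the plate edges and by the pointer itself. The stripe direction is 0.48, so about 0.41 rad remains. I'll go 0.3 and then check.

```bash
python3 -m crank '[[-0.008,-0.004,0,0,10,0,1],[0,0,0,0,10,0,1],[0,0,0,-1,10,0,1],[0,0,0,0,0,0,1]]' 20
python3 -c "
from h import *
look(7)"
```

```text
t: 7.17
tool_pos: [0.6489, -0.1663, 0.2698]
tool_rot: [-3.134, -0.005, -0.02]
contact_force: [-0.4, -0.4, -0.4]
opening: 0.0212
t 7.17 th -0.037 r 0.1104 F [-0.4 -0.4 -0.4] op 0.0212 z 0.2698
turn [-0.007 -0.013  0.003]
0.0 [-0.3 -4.1  0. ]
[ 0.4868 -0.174   0.0564] 0.83 mark angle(world, -x=0) 0.3 r 0.0508
[ 0.4868 -0.174   0.0564] 0.83 mark angle(world, -x=0) 0.224 r 0.0531
[ 0.4834 -0.1745  0.0562] 0.56 mark angle(world, -x=0) 0.29 r 0.0542
[ 0.4834 -0.1745  0.0562] 0.56 mark angle(world, -x=0) 0.219 r 0.0566
```

View pics/z7.png

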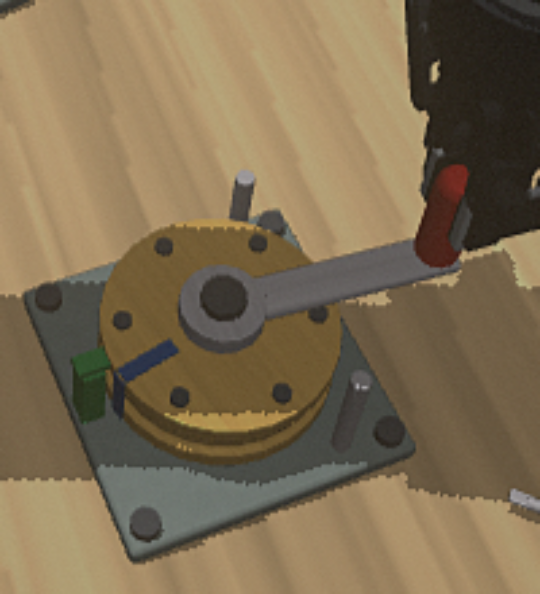

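Mark is now at zoom (122,376), about 0.18 rad short. I'll move another ~18 mm.

```bash
python3 -m crank '[[-0.006,-0.012,0,-1,8,0,1],[0,0,0,-1,8,0,1],[0,0,0,0,0,0,1]]' 20
python3 - <<'E'
from h import *
look(8)
E
```

```text
t: 7.62
tool_pos: [0.6485, -0.179, 0.2697]
tool_rot: [-3.137, -0.009, -0.012]
contact_force: [-0.1, 0.0, -0.2]
opening: 0.0211
t 7.62 th -0.151 r 0.1111 F [-0.1  0.  -0.2] op 0.0211 z 0.2697
turn [-0.005 -0.008  0.005]
-0.076 [-0.1 -8.4  0. ]
0.0 [ 0.4 -8.3  0. ]
[ 0.4817 -0.1673  0.059 ] 0.94 mark angle(world, -x=0) 0.154 r 0.0542
[ 0.4817 -0.1673  0.059 ] 0.94 mark angle(world, -x=0) 0.089 r 0.0571
[ 0.4837 -0.1652  0.0569] 0.57 mark angle(world, -x=0) 0.12 r 0.052
[ 0.4837 -0.1652  0.0569] 0.57 mark angle(world, -x=0) 0.055 r 0.055
```

View pics/z8.png

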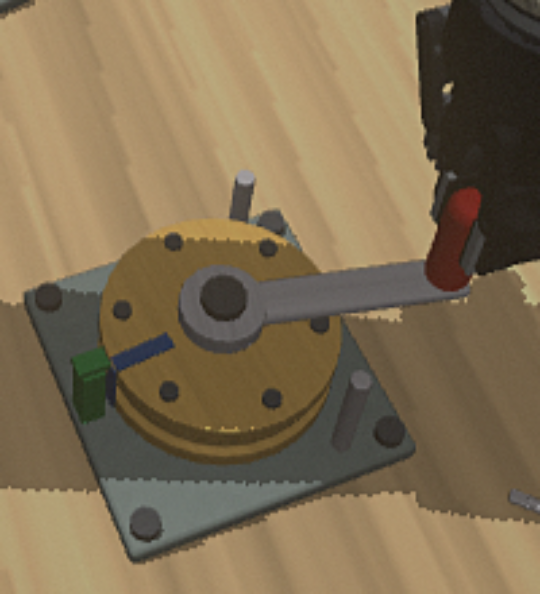

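Run:
```python
from h import *
p=eyes.get_image("side")
m=[zz(p,u,v,.057) for u,v in((114,363),(171,343))]
v=m[1]-m[0];print("stripe dir",np.arctan2(v[1],v[0]))
v=np.array([.535,-.163])-m[0];print(np.arctan2(v[1],v[0]))
```

```text
stripe dir 0.0675581065335521
0.12443707308620333
```

The mark is within 0 to 0.06 rad of the pointer, still on the near side, well inside ±0.19. I'll release and lift straight up.

```bash
python3 -m crank '[[0,0,0,0,0,0,0.5],[0,0,0,0,0,0,0],[0,0,0,0,0,0,-0.6],[0,0,0,0,0,0,-1],[0,0,0,0,0,0,-1],[0,0,0,0,0,0,-1],[0,0,0,0,0,0,-1]]' 20
python3 -m crank '[[0,0,0,0,0,-15,-1],[0,0,0,0,0,-20,-1],[0,0,0,0,0,-30,-1],[0,0,0,0,0,-30,-1],[0,0,0,0,0,-30,-1],[0,0,0,0,0,0,-1],[0,0,0,0,0,0,-1]]' 20
python3 - <<'E'
from h import *
look(9)
p=eyes.get_image("side")
print([(np.round(d["centre"],4).tolist(),round(d["confidence"],2)) for d in spotter.mark_of("spare_knob",p)[:1]])
E
```

```text
t: 8.45
tool_pos: [0.6481, -0.1782, 0.2711]
tool_rot: [-3.137, -0.009, -0.01]
contact_force: [-0.3, -0.2, -1.4]
opening: 0.0849
t: 9.03
tool_pos: [0.6466, -0.1787, 0.406]
tool_rot: [-3.137, -0.009, -0.007]
contact_force: [0.0, 0.5, -0.9]
opening: 0.0853
t 9.03 th -0.152 r 0.1092 F [ 0.   0.5 -0.9] op 0.0853 z 0.406
turn [-0.005 -0.005  0.006]
-0.076 [ 1.8 -8.2  0. ]
0.0 [ 0.4 -8.3  0. ]
[ 0.4826 -0.1678  0.0578] 0.64 mark angle(world, -x=0) 0.165 r 0.0534
[ 0.4826 -0.1678  0.0578] 0.64 mark angle(world, -x=0) 0.1 r 0.0563
[ 0.4811 -0.1656  0.0561] 0.55 mark angle(world, -x=0) 0.121 r 0.0546
[ 0.4811 -0.1656  0.0561] 0.55 mark angle(world, -x=0) 0.059 r 0.0576
[([0.5799, 0.1546, 0.0999], 0.65)]
```

View pics/z9.png

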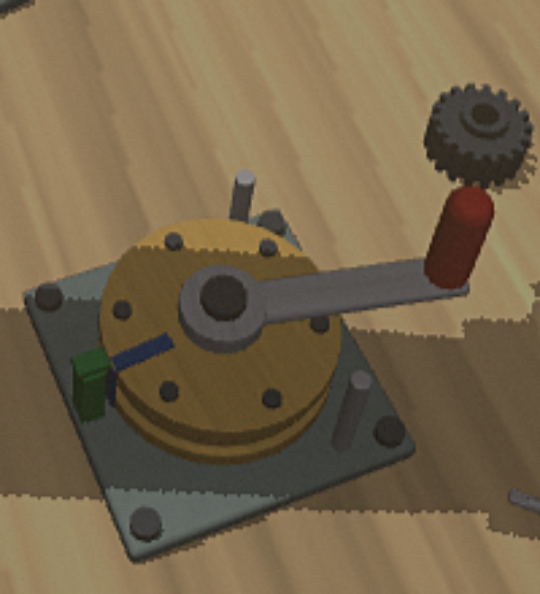

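The handle is free and the stripe, zoom (114,363) to (171,343), meets the green pointer at (92,360). The spare handle hasn't moved. Handing in.

```bash
python3 -c "
from station import ctrl
print(ctrl.finish_job())"
```

```text
the job is handed in; nothing more can be done
None
```

I tested the freewheel and handed the job in with the blue mark at the green pointer. The clock read about 9 s of the 40 s allowed, and no verdict was reported.

- **Loose swing:** I gripped the red handle and swung the lever anticlockwise about 1.47 rad. In the picture it rests against the far post, but I felt no clear rise in force there. The drum stood still: the mark's readings agreed with the start to within about 3 mm, inside the 4 mm accuracy of the measurements.
- **Carry back:** swinging clockwise, the lever gripped and carried the drum round until the mark met the pointer. I then opened the gripper and lifted straight up, clear of the handle.
- **Final check:** the mark is 0 to 0.1 rad short of the pointer and has not run past it; the limit is 0.19 rad. The measurements disagreed slightly: about 0.00 from the stripe's direction, 0.06 from its outer end in the picture, and between about 0 and 0.10 from the network.
- **Spare unit:** its black handle reads within 4 mm of where it started, which is measurement noise, and the arm did not touch it.

Contact forces stayed around 5 N or less in every reading I took.

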